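# Lay out the bench chisels on the chisel rest by blade width

### The job

Lay the four bench chisels out on the wooden chisel rest for sharpening, one to a notch in order of blade width: the widest in the notch nearest the oilstone, then narrower and narrower, the narrowest in the notch farthest from it. Each chisel lies flat back down and square across the rest, blade pointing away from you on the plain rail, handle down in the notch with its butt standing a finger's breadth (about 15 mm) out past the notched rail. Set them down without dropping them, and leave the oilstone and the block plane where they are.

Things in the scene. Friction and masses are not known exactly. Their poses are not given: they have to be found in the camera images.
- chisel_a: Bench chisel, the narrowest: steel blade 8 mm wide, pale octagonal wooden handle 28 mm over flats; 198 mm long. Lies flat back down. Origin: underside at the grip point on the handle (z = 0 on the bench); x to the cutting edge (130 mm ahead; butt 68 mm behind), z up. Handle axis 15 mm, top 29 mm above the origin; grip there across y, TCP 22 mm up. About 120 g, balance 20 to 60 mm ahead.
- chisel_b: Bench chisel, the second narrowest: steel blade 16 mm wide, pale octagonal wooden handle 28 mm over flats; 198 mm long. Lies flat back down. Origin: underside at the grip point on the handle (z = 0 on the bench); x to the cutting edge (130 mm ahead; butt 68 mm behind), z up. Handle axis 15 mm, top 29 mm above the origin; grip there across y, TCP 22 mm up. About 135 g, balance 20 to 60 mm ahead.
- chisel_c: Bench chisel, the second widest: steel blade 26 mm wide, pale octagonal wooden handle 28 mm over flats; 198 mm long. Lies flat back down. Origin: underside at the grip point on the handle (z = 0 on the bench); x to the cutting edge (130 mm ahead; butt 68 mm behind), z up. Handle axis 15 mm, top 29 mm above the origin; grip there across y, TCP 22 mm up. About 165 g, balance 20 to 60 mm ahead.
- chisel_d: Bench chisel, the widest: steel blade 38 mm wide, pale octagonal wooden handle 28 mm over flats; 198 mm long. Lies flat back down. Origin: underside at the grip point on the handle (z = 0 on the bench); x to the cutting edge (130 mm ahead; butt 68 mm behind), z up. Handle axis 15 mm, top 29 mm above the origin; grip there across y, TCP 22 mm up. About 200 g, balance 20 to 60 mm ahead.
- rest: Fixed chisel rest, 318 mm (y): notched handle rail 16 mm thick at x = 0, robot side; plain blade rail at x = 135 to 155 mm, 43 mm high. Origin on the bench under the notched rail's middle. Notches at y = -97.5, -32.5, 32.5, 97.5 mm: floor 44 mm up, 38 wide; top 58 mm up, 52 wide. A seated chisel's origin is at x = 45, z = 42 mm here, its x along the rest's x. Room for fingers between the rails.
- oilstone: Loose sharpening stone, brown over grey, on a dark wooden base: 80 x 216 mm, 40 mm high, 0.9 kg. Lies beyond the +y or the -y end of the rest (it differs between starts), its length roughly in line with the rails. Origin: centre of the underside, y along its length.
- block_plane: Loose block plane, black with a steel blade and brass knob, 165 x 50 mm, about 48 mm high, beyond the other end of the rest. Origin: centre of the underside. A bystander; a mallet and a spokeshave, under 60 mm high, lie farther off on the far side of the bench, clear of the work.

How it is judged:
By the outcome, as a careful person would: the job done as asked, in the order asked, and still so for the second after the job is handed in, with the robot touching nothing.
It also fails if it takes over 104 s, if anything falls off the work surface, if the arm or the gripper's body presses on something with over 40 N, if the wrist force passes 120 N, or if a joint passes its speed limit or range.

### The arm

A 6-joint arm with a two-finger parallel gripper is mounted at the origin on the work surface. World frame = base frame: x ahead of the robot, y to its left, z up, the work surface at z = 0. Lengths are in m, angles in degrees, forces in N, time in s.
With the tool pointing down it reaches from about 0.35 to 0.875 m from the base axis. Payload 4.2 kg.
Tool frame: the origin (TCP) lies between the finger pads, 19 mm behind the fingertips; this is the grasp point; z points along the fingers, y is the line along which they close (so a half turn about z gives the same grasp; the last joint's range is limited). The gripper opens to 87 mm and grips with 3 to 60 N. Pads are 19 mm wide; open, the fingers measure 117 mm over their backs; the gripper's body (75 mm by 190 mm) begins 51 mm behind the grasp point.
Start: joints at [-51.589, 22.042, 0.453, 0, -68.411, -14.817], TCP at [0.25, -0.573, 0.241] pointing down, gripper open.
Joint ranges: [-179.83, 179.83], [-69.29, 118.12], [-61.27, 80.66], [-181.25, 117.63], [-171.15, -9.14], [-177.46, 177.46]. Speed limits (degrees/s): [159.86, 159.86, 180, 180, 180, 180].

### API

Orientations are given as [roll, pitch, yaw] about the fixed x, y, z axes, in that order (R = Rz(yaw) Ry(pitch) Rx(roll)).
In Python, from workcell import env gives the robot as it stands. The module is installed in compiled form; this text tells all that it offers. Calls block until the motion is done:
- env.goto(position, orientation): joint-space move of the TCP to a pose.
- env.move_straight(position, rotation=None, rate=0.15, force_limit=None): straight line of the TCP; rotation=None keeps the orientation; rate is the mean speed in m/s. With force_limit (N) it stops when the force on the tool has changed by that much, and returns True; else False.
- env.set_joints(angles): joint-space move.
- env.gripper_to(opening, grasp_force=None): opening from 0.0 (shut) to 1.0 (fully open); grasp_force is the grip in N (None keeps the last); returns when the fingers have stopped.
- env.dwell(seconds).
- env.inverse_kinematics(position, orientation): joint angles nearest the present ones, or None.
- env.read_state(): the state.
- env.grab_frame(name): name is "scene" or "top" or "wrist"; returns a dict with "image" (384x512x3 uint8, blue, green, red), "fx", "fy", "cx", "cy" (pixels), "position" and "orientation" of the camera in the world. Camera axes: x right, y up, looking along -z (the intrinsics and any distortion apply to the point x, -y, -z); pixel columns grow to the right and rows downward; lengths in m; the calibration is good to about 2 mm. A picture is of the moment at which its call begins. There is no depth.
A pose or a line that the arm cannot do raises env.Unreachable and nothing moves.
- env.close_job(): hands the job in; it is judged then, once.
Trained networks look in a picture, given as the dict that the camera call returned (one of the last four; its "shot" number tells which), for a name from the list of things; names that differ only in an ending like _2 or _b are one class to them, and where a whole thing is asked for, a point or a joint stands for the part that bears it (a point fixed in the world has none). Each returns a list of dicts, best first, with "score" (0 to 1); they miss things now and then, are a little off and sometimes report something else, mostly with a low value. They report only what shows in the picture. A call takes as long as a camera call.
- env.search_frame(picture, thing): "xyz" ([x, y, z] in m, in world coordinates, good to about 4 mm: the middle of the surface that is visible of it).
- env.trace(picture, thing): "mask" (384x512 bool, what is visible of it).
The state is a dict: "clock": time; "joint_positions": joint angles; "qvel": joint speeds; "joint_torque": joint torques, N m; "position": TCP position; "tool_rot": TCP orientation; "force": force on the tool from outside, world axes, zero at the start; "wrist_torque": the same for the moment, N m; "opening": opening from 0.0 (shut) to 1.0 (fully open); "finger_force": force on a finger pad.
Only numpy, scipy, OpenCV 4.12 (cv2) and the standard library are available. Lean on these libraries where they do the work, as an engineer would, in place of code of your own. Each camera call takes 0.05 s, during which the arm holds its last target. There are 200 camera calls.

## Working session

There is one attempt and no reset: what is moved stays moved. The work goes in short steps, each a Python script; the robot and the scene stay as the last script left them, time stands still between calls to the robot, and variables do not carry over. Pictures are saved under pics/ and viewed, at most 14 in all, crops included, and the job is handed in when it is done.

```bash
mkdir -p pics
python3 - <<'E'
from workcell import env
import cv2
for n in ("top","scene"):
    p=env.grab_frame(n); cv2.imwrite(f"pics/{n}0.png",p["image"])
    print(n,{k:v for k,v in p.items() if k!="image"})
    for t in ("chisel_a","rest","oilstone","block_plane"):
        for d in env.search_frame(p,t): print(t,d)
print(env.read_state())
E
```

```text
top {'fx': 445.00088280637004, 'fy': 445.00088280637004, 'cx': 249.9013018939342, 'cy': 193.0443179838241, 'position': array([0.4450406 , 0.01358054, 1.12665163]), 'orientation': array([  4.59361936,  -0.7578746 , -89.86239002]), 'shot': 1}
chisel_a {'xyz': [0.4465, 0.1124, 0.0179], 'score': 0.98}
chisel_a {'xyz': [0.4048, 0.3193, 0.0261], 'score': 0.91}
chisel_a {'xyz': [0.3998, -0.3051, 0.0244], 'score': 0.8}
chisel_a {'xyz': [0.4231, -0.0877, 0.0271], 'score': 0.56}
rest {'xyz': [0.7183, 0.0045, 0.0426], 'score': 0.57}
rest {'xyz': [0.3978, -0.3059, 0.0259], 'score': 0.57}
oilstone {'xyz': [0.672, -0.289, 0.0396], 'score': 0.93}
block_plane {'xyz': [0.6632, 0.3052, 0.0289], 'score': 0.79}
scene {'fx': 404.8324656414555, 'fy': 404.8324656414555, 'cx': 258.54948676863154, 'cy': 185.85071384040197, 'position': array([ 1.06466501, -0.43649991,  0.82304675]), 'orientation': array([40.49198787,  0.76596236, 49.02523611]), 'shot': 2}
chisel_a {'xyz': [0.4101, 0.3097, 0.0144], 'score': 0.66}
chisel_a {'xyz': [0.4286, -0.0887, 0.0203], 'score': 0.56}
rest {'xyz': [0.705, -0.0173, 0.0276], 'score': 0.83}
oilstone {'xyz': [0.6884, -0.3101, 0.0365], 'score': 0.83}
block_plane {'xyz': [0.6755, 0.2788, 0.0223], 'score': 0.7}
{'clock': 0.5, 'joint_positions': array([-5.15889364e+01,  2.20440657e+01,  4.49162263e-01, -3.02783219e-03,
       -6.84123536e+01, -1.48163626e+01]), 'qvel': array([-0.06169787,  0.03649443,  0.00851754,  0.08055217, -0.04912358,
        0.0269705 ]), 'joint_torque': array([ 3.23694203e-04, -3.90074480e+01,  1.87446892e+01,  4.22065079e+00,
        1.49871275e-02, -4.65282528e-05]), 'position': array([ 0.25016755, -0.57268798,  0.24119335]), 'tool_rot': array([ 1.79992264e+02,  8.65887354e-04, -1.56406413e+02]), 'force': array([ 0.1580524 , -1.0240361 ,  0.33394029]), 'wrist_torque': array([0.02842679, 0.01812031, 0.0089814 ]), 'finger_force': 0.0, 'opening': 0.997133470131251}
```

View pics/top0.png

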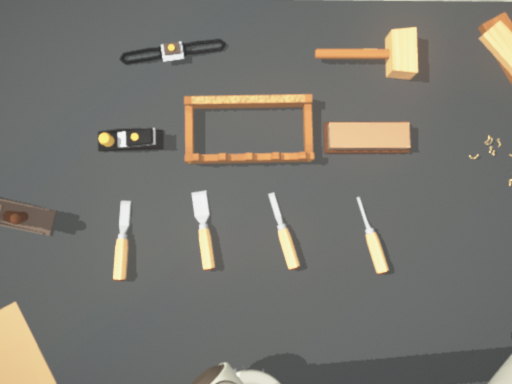

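View pics/scene0.png

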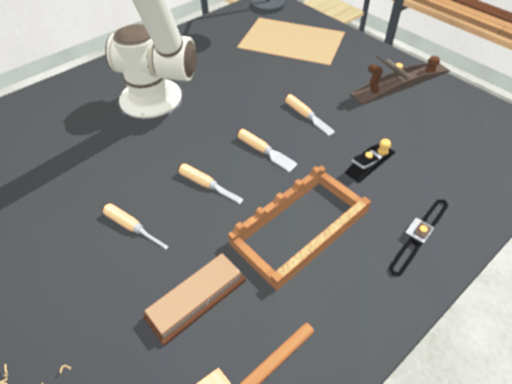

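Top view: up is +x and left is +y. The rest spans (185–313, 95–162), with the oilstone at (369,138) on the −y side. The chisels, left to right at columns 122, 204, 284 and 372, look like c, d, b, a. Next I get rough poses from the masks, then take a close look.

```bash
cat > h.py <<'E'
from workcell import env
import numpy as np, cv2
from scipy.spatial.transform import Rotation as Ro
def rot(p): return Ro.from_euler("xyz",p["orientation"],degrees=True).as_matrix()
def to_plane(p,uv,z):
    uv=np.asarray(uv,float).reshape(-1,2)
    d=np.c_[(uv[:,0]-p["cx"])/p["fx"],-(uv[:,1]-p["cy"])/p["fy"],-np.ones(len(uv))]@rot(p).T
    return (p["position"]+d*((z-p["position"][2])/d[:,2])[:,None])
def project(p,X):
    c=(np.asarray(X)-p["position"])@rot(p)
    return np.c_[p["cx"]+p["fx"]*c[:,0]/-c[:,2],p["cy"]-p["fy"]*c[:,1]/-c[:,2]]
def chisel_pose(p,mask,zb=0.0):
    """origin xy, yaw (deg), blade width, length from a mask; zb = height of the underside"""
    v,u=np.nonzero(mask); uv=np.c_[u,v]
    P=to_plane(p,uv,zb+.013)[:,:2]
    m=P.mean(0); ax=np.linalg.svd(P-m,full_matrices=False)[2][0]
    if ax[0]<0: ax=-ax                      # all blades point to +x
    for _ in range(3):
        n=np.array([-ax[1],ax[0]]); s=(P-m)@ax
        lo,hi=s.min(),s.max(); k=(s-lo)/(hi-lo)
        Q=to_plane(p,uv,zb+.015)[:,:2]; B=to_plane(p,uv,zb+.003)[:,:2]
        mid=lambda A,a,b:(lambda A:(A.mean(0),np.ptp(np.percentile((A-m)@n,[3,97]))/.94))(A[(k>a)&(k<b)])
        hm,hw=mid(Q,.05,.4); bm,bw=mid(B,.75,.95)
        ax=(bm-hm)/np.linalg.norm(bm-hm)
    butt=((Q-hm)@ax).min(); tip=((B-hm)@ax).max()
    # butt end 68 behind, tip 130 ahead: average the two estimates
    o=hm+ax*((butt+.068)+(tip-.130))/2
    return o,np.degrees(np.arctan2(ax[1],ax[0])),bw,tip-butt,hw
E
python3 - <<'E'
from h import *
p=env.grab_frame("top")
for d in env.trace(p,"chisel_a"):
    o,y,bw,L,hw=chisel_pose(p,d["mask"]); print(d["score"],d["mask"].sum(),o.round(4),round(y,1),"bw %.4f L %.4f hw %.4f"%(bw,L,hw))
for d in env.trace(p,"rest"):
    v,u=np.nonzero(d["mask"]); print("rest",d["score"],len(u),cv2.minAreaRect(to_plane(p,np.c_[u,v],.05)[:,:2].astype(np.float32)))
env.goto([0.46,0.11,0.28],[180,0,180 if 0 else 0])
print(env.read_state()["clock"],env.read_state()["joint_positions"].round(1))
w=env.grab_frame("wrist"); cv2.imwrite("pics/w1.png",w["image"]); print(w["position"],w["orientation"],w["fx"])
E
```

```text
0.92 659 [ 0.4109 -0.0898] 16.2 bw 0.0155 L 0.1938 hw 0.0271
0.76 903 [0.3845 0.3186] -2.1 bw 0.0260 L 0.1983 hw 0.0315
0.76 938 [0.4106 0.1112] 8.3 bw 0.0373 L 0.1941 hw 0.0267
0.61 598 [ 0.3996 -0.3113] 16.8 bw 0.0061 L 0.1929 hw 0.0289
rest 0.81 3600 ((0.6886633634567261, 0.004376843571662903), (0.17067387700080872, 0.3154635727405548), 1.3127319812774658)
3.1833 [ 33.1   5.4 -16.2   0.  -68.4  56.8]
[0.52516628 0.10954532 0.42257678] [-1.40568183e+01  1.11228146e-03 -9.00360774e+01] 328.2674868117089
```

View pics/w1.png

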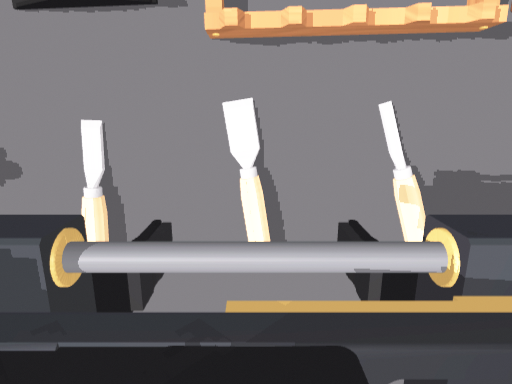

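The wrist view shows chisels c, d and b at columns 92, 248 and 405, and the notched rail along the top. The gripper hides everything below row 240. I turn the camera so the chisels show fully, and also image the rest from nearby.

Run:
```python
from h import *
env.goto([0.56,0.0,0.34],[180,0,0])
w=env.grab_frame("wrist"); cv2.imwrite("pics/w2.png",w["image"])
print(w["position"],w["orientation"])
for d in env.trace(w,"rest"):
    v,u=np.nonzero(d["mask"]); print("rest",d["score"],len(u),v.min(),v.max(),u.min(),u.max())
    if d["score"]>.5: cv2.imwrite("pics/m2.png",d["mask"]*np.uint8(255)); break
for X in ([0.57,-.18,.34],[.57,.22,.34]):
  try:
    env.goto(X,[180,0,180])
    w=env.grab_frame("wrist"); cv2.imwrite("pics/w3_%d.png"%(X[1]>0),w["image"])
    for d in env.trace(w,"chisel_a"):
        o,y,bw,L,hw=chisel_pose(w,d["mask"]); print(d["score"],d["mask"].sum(),o.round(4),round(y,1),"bw %.4f L %.4f hw %.4f"%(bw,L,hw))
  except env.Unreachable as e: print(X,e)
print(env.read_state()["clock"],env.read_state()["joint_positions"].round(1))
```

```text
[ 0.62502786 -0.00064913  0.48192183] [-1.41219761e+01  2.18729987e-02 -9.00656076e+01]
rest 0.92 9804 0 123 117 376
0.88 3392 [0.4194 0.1128] 8.8 bw 0.0374 L 0.1780 hw 0.0347
0.86 1966 [ 0.4131 -0.3057] 16.4 bw 0.0081 L 0.1715 hw 0.0309
0.86 2395 [ 0.4183 -0.0874] 16.4 bw 0.0160 L 0.1822 hw 0.0305
0.87 2565 [ 0.4199 -0.0859] 16.7 bw 0.0173 L 0.1800 hw 0.0332
0.85 2389 [0.4088 0.318 ] -1.8 bw 0.0264 L 0.1509 hw 0.0304
0.79 3265 [0.4208 0.1126] 9.2 bw 0.0384 L 0.1801 hw 0.0307
8.0917 [  36.2   17.9    8.3    0.   -80.4 -126.3]
```

View pics/w2.png

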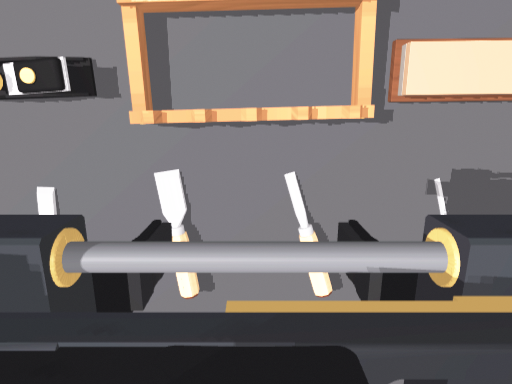

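View pics/w3_1.png

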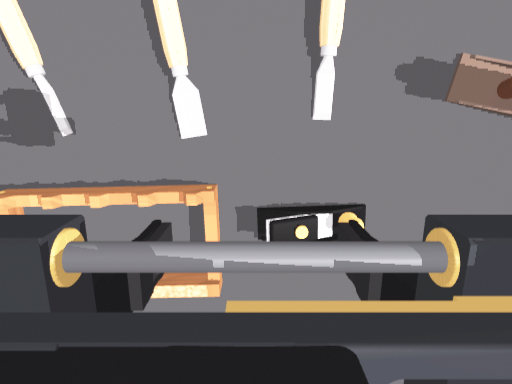

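w2 shows the rest's notched rail at row ~115, columns 130–374. w3 shows all the tips, and the tip-based origins agree with the top view within 1–2 mm. Next I fit the rest outline in two views.

```bash
cat > rest.py <<'E'
from h import *
from scipy.optimize import minimize
def box(x0,x1,z): return [[x,y,h] for x in (x0,x1) for y in (-.159,.159) for h in (0,z)]
C=np.array(box(-.008,.008,.058)+box(.135,.155,.043))
def sil(p,q,up=4):
    R=Ro.from_euler("z",q[2],degrees=True).as_matrix()
    h=cv2.convexHull(project(p,C@R.T+[q[0],q[1],0]).astype(np.float32))
    m=np.zeros((384*up,512*up),np.float32); cv2.fillConvexPoly(m,(h*up*16).astype(np.int32),1.,shift=4)
    return cv2.resize(m,(512,384),interpolation=cv2.INTER_AREA)
def fit(p,mask):
    hull=cv2.convexHull(np.argwhere(mask)[:,::-1].astype(np.int32))
    m=np.zeros((384,512),np.float32); cv2.fillConvexPoly(m,hull,1.)
    f=lambda q: np.abs(sil(p,q)-m).sum()/m.sum()
    s=np.array([[.61,.0,0],[.62,.0,0],[.61,.01,0],[.61,0,3]])
    r=minimize(f,s[0],method="Nelder-Mead",options=dict(initial_simplex=s,xatol=1e-4,fatol=1e-6))
    return r.x.round(4),r.fun
E
python3 - <<'E'
from rest import *
p=env.grab_frame("top")
d=max(env.trace(p,"rest"),key=lambda d:d["mask"].sum()); print("top",fit(p,d["mask"]))
for X in ([.56,0,.34],[0.50,0,.38]):
    try: env.goto(X,[180,0,0])
    except env.Unreachable: print("unr"); continue
    w=env.grab_frame("wrist"); d=max(env.trace(w,"rest"),key=lambda d:d["mask"].sum()); q=fit(w,d["mask"]); print("wrist",q)
    im=w["image"].copy(); c,_=cv2.findContours((sil(w,q[0])>.5).astype(np.uint8),0,2); cv2.drawContours(im,c,-1,(255,0,0),1)
    cv2.imwrite("pics/fit.png",cv2.resize(im[:190],None,fx=1.5,fy=1.5))
print(env.read_state()["clock"])
E
```

```text
Traceback (most recent call last):
ValueError: max() iterable argument is empty
```

Run:
```python
from rest import *
for n,X in (("wrist",[.56,0,.34]),("wrist",[0.50,0,.38]),("top",[.40,-.35,.25])):
    env.goto(X,[180,0,0] if n=="wrist" else [180,0,180])
    for k in range(3):
        w=env.grab_frame(n); D=env.trace(w,"rest")
        if D: break
    else: print(n,"miss"); continue
    d=max(D,key=lambda d:d["mask"].sum()); q=fit(w,d["mask"]); print(n,q,d["mask"].sum())
    im=w["image"].copy(); c,_=cv2.findContours((sil(w,q[0])>.5).astype(np.uint8),0,2); cv2.drawContours(im,c,-1,(255,0,0),1)
    if n=="wrist": cv2.imwrite("pics/fit.png",cv2.resize(im[:190],None,fx=1.5,fy=1.5))
print(env.read_state()["clock"])
```

```text
wrist (array([0.6191, 0.0028, 1.0748]), np.float64(0.030560817569494247)) 9928
wrist (array([ 0.6187, -0.0015,  1.1203]), np.float64(0.0414155013859272)) 5990
top (array([0.6204, 0.0013, 1.1921]), np.float64(0.019472505897283554)) 3416
13.8667
```

View pics/fit.png

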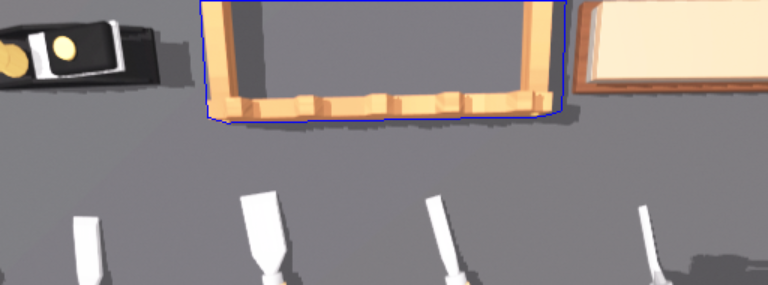

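The outline is wider than the rail in the picture, because the rail's ends are lower than its teeth. I refit with lower ends.

Run:
```python
import re
s=open("rest.py").read()
s=s.replace('def box(x0,x1,z): return [[x,y,h] for x in (x0,x1) for y in (-.159,.159)','def box(x0,x1,z,w=.159): return [[x,y,h] for x in (x0,x1) for y in (-w,w)')
s=s.replace('box(-.008,.008,.058)','box(-.008,.008,.043)+box(-.008,.008,.058,.137)')
open("rest.py","w").write(s)
from rest import *
def tri(y0): return [[0,y0+s*h,z] for s in (-1,1) for h,z in ((.019,.044),(.026,.058))]
for n,X in (("top",None),("wrist",[.5,0,.38]),("wrist",[.56,0,.34])):
    if X: env.goto(X,[180,0,0])
    for k in range(3):
        w=env.grab_frame(n); D=env.trace(w,"rest")
        if D: break
    else: print("miss"); continue
    d=max(D,key=lambda d:d["mask"].sum()); q,e=fit(w,d["mask"]); print(n,q,e)
    f=4; im=cv2.resize(w["image"],None,fx=f,fy=f,interpolation=cv2.INTER_CUBIC)
    q=[.6195,.003,1.1]   # common estimate, overlay of notch corners
    R=Ro.from_euler("z",q[2],degrees=True).as_matrix()
    for y in (-.0975,-.0325,.0325,.0975):
        for u,v in project(w,np.array([[x+t[0],t[1],t[2]] for t in tri(y) for x in (-.008,.008)])@R.T+[q[0],q[1],0]): cv2.circle(im,(int(u*f+2),int(v*f+2)),3,(255,0,0),-1)
    u,v=(project(w,np.array([[q[0],q[1],.05]]))[0]*f).astype(int)
    cv2.imwrite(f"pics/n_{n}{0 if not X else X[0]}.png",im[max(v-120,0):v+120,u-400 if n=='top' else max(u-640,0):u+400 if n=='top' else u+640])
a=[cv2.imread(f"pics/n_wrist{k}.png") for k in (.5,.56)]
cv2.imwrite("pics/nn.png",np.vstack([cv2.resize(i,(800,150*1)) for i in a]+[cv2.imread("pics/n_top0.png")]))
print(env.read_state()["clock"])
```

```text
top [0.6194 0.0021 1.2889] 0.031097188591957092
wrist [0.619  0.0031 1.3581] 0.014893459156155586
wrist [0.6196 0.0036 1.3029] 0.009945765137672424
16.6167
```

View pics/nn.png

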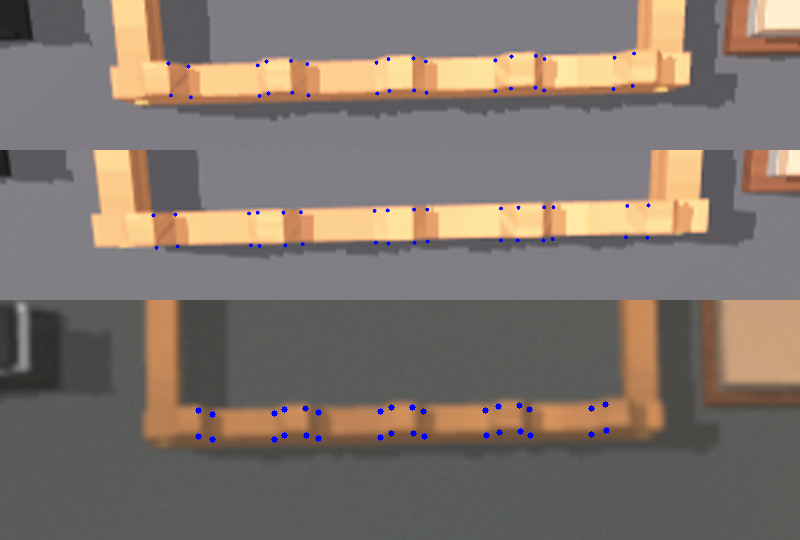

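The fit now agrees across all three views: rest at (0.6194, 0.003), yaw 1.3°, with the overlaid notch corners on the teeth. I pick up chisel d and bring it over its notch.

```bash
cat > job.py <<'E'
from h import *
REST=np.array([.6194,.003]); RY=1.3
RR=Ro.from_euler("z",RY,degrees=True).as_matrix()[:2,:2]
POSE=dict(d=(.4108,.1112,8.8),c=(.3848,.3187,-2.),b=(.4110,-.0893,16.4),a=(.400,-.310,16.6))
NY=dict(d=-.0975,c=-.0325,b=.0325,a=.0975)
def pick(k):
    x,y,w=POSE[k]; o=[180,0,w]
    env.gripper_to(1.0); env.goto([x,y,.10],o)
    env.move_straight([x,y,.022],rate=.1)
    env.gripper_to(0,40); s=env.read_state(); print(k,"grip",round(s["opening"]*87,1),s["finger_force"])
    env.move_straight([x,y,.17],rate=.2)
def over(k,dx=0,dy=0):
    t=REST+RR@[.045+dx,NY[k]+dy]; env.goto([*t,.15],[180,0,RY]); return t
def lower(t,z=.0635):
    env.move_straight([*t,.080],rate=.12)
    hit=env.move_straight([*t,z],rate=.025,force_limit=5); s=env.read_state(); print("hit",hit,s["position"].round(4),s["force"].round(1))
def release(t):
    env.gripper_to(.52); env.dwell(.2); s=env.read_state(); print("open",round(s["opening"]*87,1))
    env.move_straight([*t,.15],rate=.15)
E
python3 - <<'E'
from job import *
pick("d"); t=over("d")
s=env.read_state(); print(s["position"],s["finger_force"],s["force"],s["wrist_torque"],s["clock"])
p=env.grab_frame("scene"); q=env.grab_frame("wrist")
cv2.imwrite("pics/d1.png",np.hstack([cv2.resize(p["image"][60:360,150:450],(400,400)),cv2.resize(q["image"][:260,120:400],(400,400))]))
E
```

```text
d grip 27.6 40.00020519364625
[ 0.66602912 -0.09243158  0.1498646 ] 39.999395054765046 [ 0.12932186 -1.19839583 -2.32163591] [-0.05193943  0.2140318  -0.00444909] 22.0583
```

View pics/d1.png

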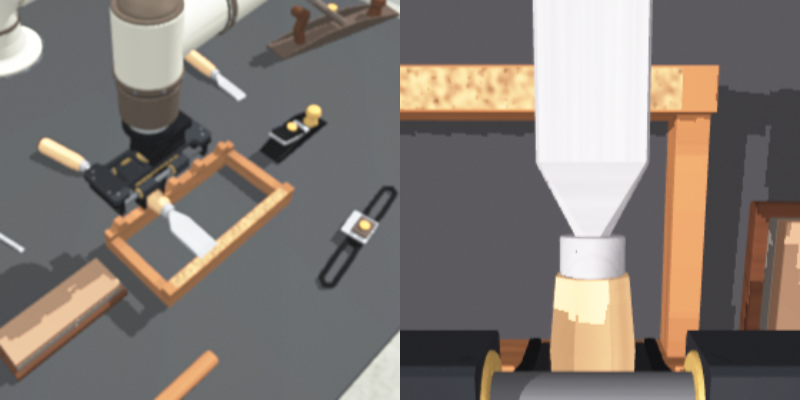

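Chisel d is held centred with its blade straight and apparently level, over the notch nearest the oilstone. I lower it and check.

Run:
```python
from job import *
s=env.read_state(); t=REST+RR@[.045,NY["d"]]
lower(t); print("before release",env.read_state()["wrist_torque"])
release(t); env.goto([.56,-.07,.30],[180,0,0]); env.dwell(.1)
w=env.grab_frame("wrist"); p=env.grab_frame("scene"); print(env.read_state()["clock"])
cv2.imwrite("pics/d2.png",np.hstack([cv2.resize(w["image"][:260,120:400],(400,400)),cv2.resize(p["image"][160:360,180:380],(400,400))]))
```

```text
hit True [ 0.6662 -0.0935  0.0639] [-0.1  1.3  4.6]
before release [0.05161843 0.13786376 0.02298211]
open 45.7
26.0583
```

View pics/d2.png

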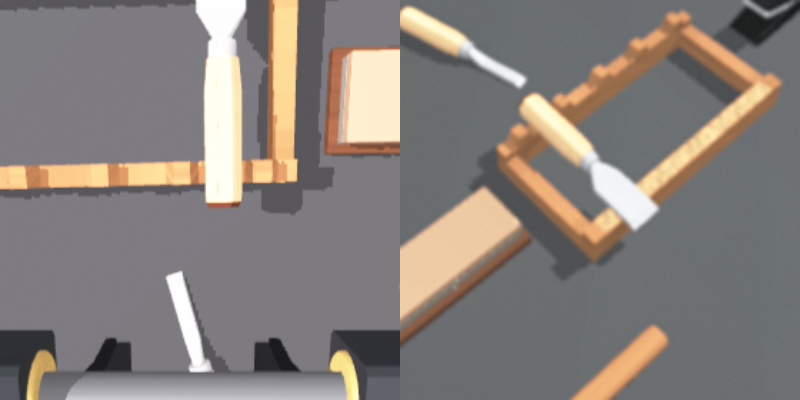

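d is seated in the end notch, with its blade on the plain rail and its butt slightly proud of the notched rail. I do c next, and measure both butts.

Run:
```python
from job import *
pick("c"); t=over("c"); lower(t); release(t)
env.goto([.54,-.05,.30],[180,0,0]); env.dwell(.1)
w=env.grab_frame("wrist"); print(env.read_state()["clock"])
im=w["image"]
for d in env.trace(w,"chisel_a"):
    P=to_plane(w,np.argwhere(d["mask"])[:,::-1],.065)[:,:2]; L=(P-REST)@RR
    b=L[L[:,0]<.03]
    if L[:,0].max()>.05: print(d["score"],"butt x(z=.065)",L[:,0].min().round(4),"handle y at rail",(b[:,1].min()+b[:,1].max())/2 if len(b) else None)
f=3; im=cv2.resize(im[:240],None,fx=f,fy=f)
R3=Ro.from_euler("z",RY,degrees=True).as_matrix()
for y in (-.0975,-.0325):
    for x,z,c in ((-.023,.071,(255,0,0)),(-.023,.043,(0,0,255)),(-.008,.058,(0,255,0))):
        for dy in (-.02,.02):
            u,v=project(w,np.array([[x,y+dy,z]])@R3.T+[*REST,0])[0]; cv2.circle(im,(int(u*f+1),int(v*f+1)),3,c,-1)
cv2.imwrite("pics/c2.png",im[:600,500:1300])
```

```text
c grip 27.4 39.99179091537371
hit True [ 0.6648 -0.0285  0.0639] [-1.8  0.4  4.6]
open 45.2
37.1
0.8 butt x(z=.065) -0.0241 handle y at rail -0.09632869733521443
0.67 butt x(z=.065) -0.0237 handle y at rail -0.03214747245702076
```

View pics/c2.png

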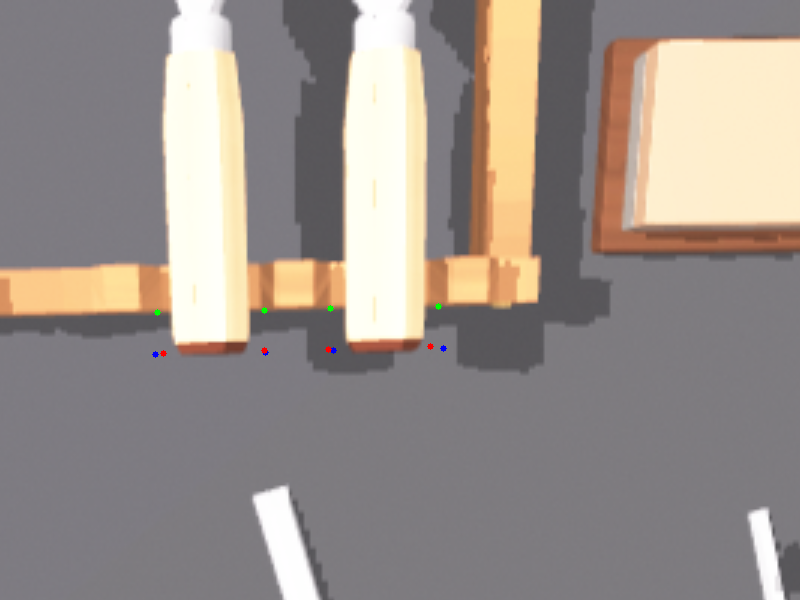

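c and d sit centred in their notches. Their butts reach the marks for a 15 mm overhang within about 2 mm. Next come b and a.

Run:
```python
from job import *
for k in "ba":
    pick(k); t=over(k); lower(t); release(t); print(env.read_state()["clock"])
env.goto([.48,.03,.36],[180,0,0]); env.dwell(.1)
w=env.grab_frame("wrist")
for d in env.trace(w,"chisel_a"):
    P=to_plane(w,np.argwhere(d["mask"])[:,::-1],.065)[:,:2]; L=(P-REST)@RR
    b=L[L[:,0]<.03]; print(d["score"],"butt",L[:,0].min().round(4),"y",(b[:,1].min()+b[:,1].max())/2 if len(b) else None)
env.goto([.40,-.35,.25],[180,0,0])
p=env.grab_frame("scene"); q=env.grab_frame("top"); print(env.read_state()["clock"])
cv2.imwrite("pics/e.png",np.hstack([cv2.resize(p["image"][140:340,180:380],(400,400)),cv2.resize(q["image"][50:210,160:320],(400,400))]))
```

```text
b grip 27.6 39.99990703887306
hit True [0.6633 0.0365 0.0638] [-1.1  0.5  4.1]
open 44.9
45.9083
a grip 27.2 39.978586910292506
hit True [0.6618 0.1014 0.0638] [-0.9 -0.   5.7]
open 45.2
56.0167
0.89 butt -0.0259 y 0.03264540535651943
0.84 butt -0.026 y -0.031983840199449
0.69 butt -0.0255 y 0.09643983568513513
0.55 butt -0.0263 y -0.0960917172903927
58.9167
```

View pics/e.png

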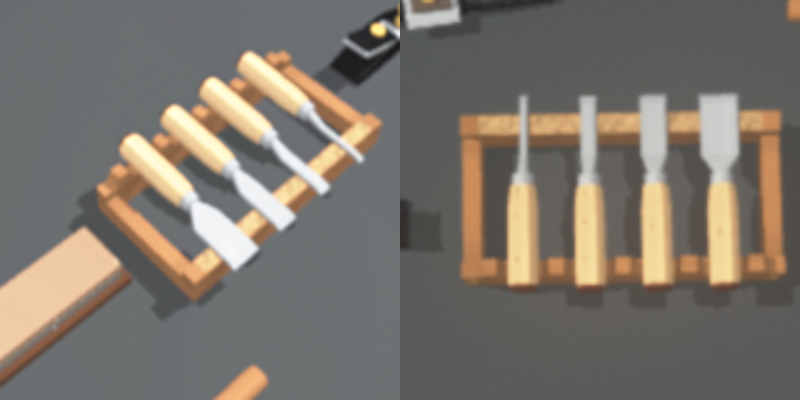

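All four lie square in their notches, widest nearest the oilstone, with the butts in line. I hand the job in.

```bash
python3 -c "
from workcell import env
print(env.close_job())"
```

```text
the job is handed in; nothing more can be done
None
```

The four chisels lie on the rest in order of blade width, the widest nearest the oilstone, each seated flat and square with its butt about 15 mm (within a few mm) past the notched rail; the last measurement before hand-in was at 58.9 s of 104 s, and no verdict was returned.

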